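# Seat a sample tube against the end stop of the V-groove cradle

### The job

Take the longer of the two steel sample tubes from the white rest, lay it in the V-groove of the loading cradle with its middle over the open window, clear of the end stop, and let go of it. Then, with the fingers behind the tube, push it along the groove until its end bears on the solid face of the stop, past the soft feeler pin, and press it home lightly and steadily, at about 6 N for one second and never above 12 N. Leave it lying in the groove, still touching the stop, and do not disturb the short tube or the other things on the bench.

Things in the scene. Friction and masses are not known exactly. Their poses are not given: they have to be found in the camera images.
- tube_mid (a point): Centre (half-way along, on the axis) of the long steel sample tube to be seated: a plain cylinder 16 mm in diameter and 120 mm long, about 120 g, both ends alike and flat; sliding it along the groove takes under 2 N. Its x axis runs along the tube. It starts lying level in one of the two seats of the rest, its axis 42 mm above the bench.
- short_tube_mid (a point): Centre of the other steel tube, the short one: 16 mm in diameter, 80 mm long, in the other seat of the rest; leave it alone. x along the tube.
- tube: The long tube itself (origin and axes as tube_mid).
- rest: White plastic rest, fixed; origin on the bench under its centre. Base 90 x 140 mm (x, y), 10 mm thick. Two seats along x, at y = -38 and +38 mm, each of two notched saddles 8 mm thick at x = -30 and +30 mm, leaving 52 mm of the tube's middle free for fingers. Notch floors 34 mm, saddle lips 41 mm above the bench.
- groove_mid (a point): Point on the axis that a seated tube takes in the V-groove, at the middle of the cradle's window, 50 mm above the bench. x points along the groove towards the end stop, z up.
- cradle: Aluminium cradle, fixed; origin on the bench under groove_mid, same axes. Open 90-degree V-groove in two blocks 34 mm wide: rear x = -95 to -25 mm, front +25 to +150 mm. Between them a 50 mm window, open at the sides and down to the base plate (12 mm high), gives room for fingers holding the tube. Block tops are 4 mm below the groove axis: fingertips pushing the tube's rear end stay above them.
- stop: End stop, fixed on the front block 116 to 132 mm beyond groove_mid; axes as the groove. Origin: centre of the black carriage's front face, on the groove axis. Carriage 22 x 46 mm (x, y), top 24 mm above the axis. Out of that face a rigid 15 mm steel spindle reaches 6 to 36 mm towards the tube, set differently each time and not measured; in its end face is an 8 mm feeler pin, 3 mm proud, which gives at under 0.5 N.
- vial: Small amber jar, 26 mm across, 50 mm high, between the rest and the cradle; origin under its centre. Leave alone.
- nut: Brass ring nut 28 mm across, 12 mm high, lying on the bench. Leave alone.
- solvent: Amber bottle 68 mm across, 130 mm high, at the far side. Leave alone.
- beaker: Glass beaker 64 mm across, 75 mm high, at the far side. Leave alone.
- wrench: Wrench lying on the bench near the robot. Leave alone.
- screwdriver: Screwdriver lying at the far side. Leave alone.
- septa_box: Carton 70 x 90 x 30 mm at the far side. Leave alone.
Things that resemble listed ones, but are neither listed nor needed, are in the scene too. Leave any brown or green look-alike of the tube alone.

How it is judged:
On the way, in this order (a step that is already met when the one before it is completed fails the run):
1. the long tube lies in the groove, released, its middle within the window and its end clear of the stop (y of tube_mid in the frame of groove_mid between -0.0025 and 0.0025 m and z of tube_mid in the frame of groove_mid between -0.003 and 0.003 m and angle between the x axis of tube_mid and the x axis of groove_mid, either way round below 0.05 rad and x of tube_mid in the frame of groove_mid between -0.027 and 0.027 m and contact force between tube and stop below 0.02 N and contact force between the fingers and tube below 0.1 N and linear speed of tube below 0.02 m/s), for 0.2 s.
2. the tube's end is pressed on the stop with 2 to 10 N for half a second (y of tube_mid in the frame of groove_mid between -0.0025 and 0.0025 m and z of tube_mid in the frame of groove_mid between -0.003 and 0.003 m and angle between the x axis of tube_mid and the x axis of groove_mid, either way round below 0.05 rad and contact force between tube and stop between 2 and 10 N), for 0.5 s.
At the end, for the whole second after the job is handed in: The long tube lies at rest in the V-groove (its centre within 2.5 mm sideways and 3 mm in height of the groove's axis, within 0.05 rad of its direction), its end still touching the stop (its feeler pin or solid face, contact force above 0.03 N), and nothing of the robot touches it (y of tube_mid in the frame of groove_mid between -0.0025 and 0.0025 m and z of tube_mid in the frame of groove_mid between -0.003 and 0.003 m and angle between the x axis of tube_mid and the x axis of groove_mid, either way round below 0.05 rad and contact force between tube and stop above 0.03 N and linear speed of tube below 0.01 m/s and contact force between each of the arm, the fingers and tube below 0.1 N).
It fails at once if the tube presses on the stop with more than 12 N (contact force between tube and stop above 12 N).
It fails at once if the robot touches the stop with more than 5 N (contact force between any of the arm, the fingers and stop above 5 N).
It fails at once if the short tube is moved by more than 20 mm (distance of short_tube_mid from where it was at the start of the episode above 0.02 m).
It fails at once if another thing on the bench is moved by more than 20 mm (distance of any of vial, solvent, beaker, wrench, screwdriver, nut, septa_box from where it was at the start of the episode above 0.02 m).
It also fails if it takes over 61 s, if anything falls off the work surface, if the arm or the gripper's body presses on something with over 40 N, if the wrist force passes 120 N, or if a joint passes its speed limit or range.

### The arm

A 7-joint arm with a two-finger parallel gripper is mounted at the origin on the work surface. World frame = base frame: x ahead of the robot, y to its left, z up, the work surface at z = 0. Lengths are in m, angles in rad, forces in N, time in s.
With the tool pointing down it reaches from about 0.4 to 0.875 m from the base axis. Payload 19.3 kg.
Tool frame: the origin (TCP) lies between the finger pads; the fingertips stand bot.tcp_to_tips ahead of it and the grasp point (between the pads) is the TCP (bot.tcp_to_tips is the distance from the TCP to the fingertips, in m); z points along the fingers, y is the line along which they close (so a half turn about z gives the same grasp; the last joint's range is limited). The gripper opens to 85 mm and grips with 20 to 120 N. Pads are 22 mm wide; open, the fingers measure 114 mm over their backs; the gripper's body (76 mm by 85 mm) begins 54 mm behind the grasp point. The pads swing forward as they close: fully open they stand 13 mm farther back than shut.
Start: joints at [-1.389, 0.521, -0.036, 1.599, 0.021, 1.021, -0.113], TCP at [0.156, 0.605, 0.25] pointing down, gripper open.
Joint ranges: [-2.91, 2.91], [-0.3, 2.13], [-1.5, 1.42], [0.17, 2.43], [-1.26, 4.41], [0.16, 1.93], [-2.52, 2.52]. Speed limits (rad/s): [1.89, 1.89, 2.39, 2.39, 3.01, 3.01, 3.01].

### API

Orientations are given as [roll, pitch, yaw] about the fixed x, y, z axes, in that order (R = Rz(yaw) Ry(pitch) Rx(roll)).
In Python, from workcell import telemetry, grab_frame, bot gives the robot as it stands. The module is installed in compiled form; this text tells all that it offers.
- The arm moves only by the shell command python3 -m crank 'ROWS' [FORCE]. ROWS is text: rows parted by semicolons, each of 7 numbers parted by spaces: the finger opening in m, from 0 to 0.0854, then the shift along the tool's x, y, z in m, then the turn, a rotation vector about the tool's x, y, z in degrees. A call has exactly 8 rows; each row shifts and turns the commanded pose from where the row before left it, along the tool's axes as they then stand; what a row does not reach is not made up. A row lasts 1/12 s, in which the tool goes at most 41.7 mm and 7.16 degrees, less where a joint would pass 70% of its speed; a pose out of reach is approached as far as the arm can. A call with a gripper value outside its range is refused whole. The fingers move at their own pace and stop on an object; FORCE is the grip in N (left out, the last holds). Time passes only in rows, so rows that do not move let the fingers close, or fill a call up. It gives the time, the measured TCP pose, the force, the opening and the grip force at its end, in the units of the state.
- telemetry.observe(): the state, without advancing time (a new reading comes with each control period).
- grab_frame(name): name is "scene" or "top" or "wrist"; returns a dict with "pixels" (480x640x3 uint8, red, green, blue), "depth" (480x640 float32, m along the optical axis (not along the pixel's ray), 0 where there is no reading), "vertical_fov" (degrees; the focal length in pixels is half the picture's height over the tangent of half this angle, whatever the lens; pixels are square), "cx", "cy" (the principal point, pixels), "R" (3x3) and "t" (3): a world point X has camera coordinates R X + t; the wrist camera has in their place "hand_eye" (4x4, takes a point from camera to tool coordinates, whose origin is the TCP and whose axes are the flange's). Camera axes: x right, y down, z forward; pixel columns grow to the right and rows downward; lengths in m; the calibration is good to about 2 mm. A picture is of the moment at which its call begins: read the wrist's pose just before it.
- bot.job_done(): hands the job in; it is judged then, once.
The state is a dict: "clock": time; "qpos": joint angles; "qd": joint speeds; "joint_efforts": joint torques, N m; "position": TCP position; "tool_rot": TCP orientation; "force": force on the tool from outside, world axes, zero at the start; "moment": the same for the moment, N m; "grip_width": finger opening in m; "finger_force": force on a finger pad.
Only numpy, scipy, OpenCV 4.12 (cv2) and the standard library are available. Lean on these libraries where they do the work, as an engineer would, in place of code of your own. Each camera call takes 0.05 s, during which the arm holds its last target. There are 200 camera calls.

## Working session

There is one attempt and no reset: what is moved stays moved. The work goes in short steps, Python scripts to look and compute and a shell command to move; the robot and the scene stay as the last step left them, time stands still between calls to the robot, and variables do not carry over. Pictures are saved under pics/ and viewed, at most 10 in all, crops included, and the job is handed in when it is done.

```bash
mkdir -p pics
python3 - <<'E'
from workcell import telemetry, grab_frame, bot
import cv2,numpy as np
s=telemetry.observe();print({k:np.round(v,3) for k,v in s.items()},bot.tcp_to_tips)
for n in("scene","top"):
    f=grab_frame(n);cv2.imwrite(f"pics/{n}0.png",f["pixels"][...,::-1]);np.savez(f"{n}0.npz",**f)
    print(n,f["vertical_fov"],f["cx"],f["cy"],f["R"],f["t"])
f=grab_frame("wrist");print(f["hand_eye"],f["vertical_fov"])
E
```

```text
{'clock': np.float64(0.0), 'qpos': array([-1.389,  0.522, -0.036,  1.6  ,  0.021,  1.021, -0.113]), 'qd': array([-0.002, -0.001,  0.001,  0.   ,  0.   ,  0.   , -0.002]), 'joint_efforts': array([ 0.0000e+00, -9.2711e+01,  1.9800e+00, -3.6996e+01,  1.8000e-02,
        8.0000e-03,  0.0000e+00]), 'position': array([0.156, 0.605, 0.25 ]), 'tool_rot': array([-3.14,  0.  ,  2.89]), 'force': array([ 0.685,  0.06 , -0.31 ]), 'moment': array([ 0.034, -0.034, -0.002]), 'finger_force': np.float64(0.0), 'grip_width': np.float64(0.085)} 0.019
scene 51.23726326904574 320.59846105270464 233.77164480216808 [[ 0.30016585  0.95371356  0.0181906 ]
 [ 0.51329619 -0.14541929 -0.84580155]
 [-0.80400714  0.26321791 -0.53318744]] [-0.23267388 -0.22601155  1.46791576]
top 57.8806035964407 319.95483079177677 238.91024201218562 [[ 0.00795571 -0.99983732  0.01618735]
 [-0.98326306 -0.01076835 -0.181873  ]
 [ 0.18201773 -0.01446949 -0.98318878]] [0.03620153 0.59707214 0.7965367 ]
[[-4.60755543e-04 -9.65221805e-01 -2.61431933e-01  6.56463922e-02]
 [ 9.99999893e-01 -4.33496189e-04 -1.61937068e-04  1.74441946e-04]
 [ 4.29754428e-05 -2.61431979e-01  9.65221901e-01 -1.24451043e-01]
 [ 0.00000000e+00  0.00000000e+00  0.00000000e+00  1.00000000e+00]] 61.17640712341247
```

View pics/top0.png

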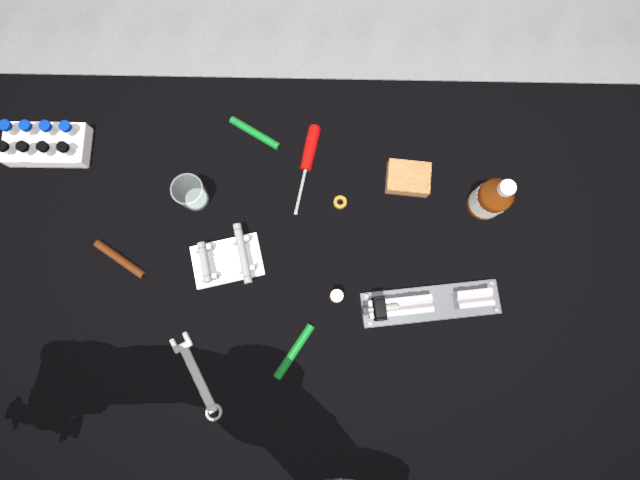

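View pics/scene0.png

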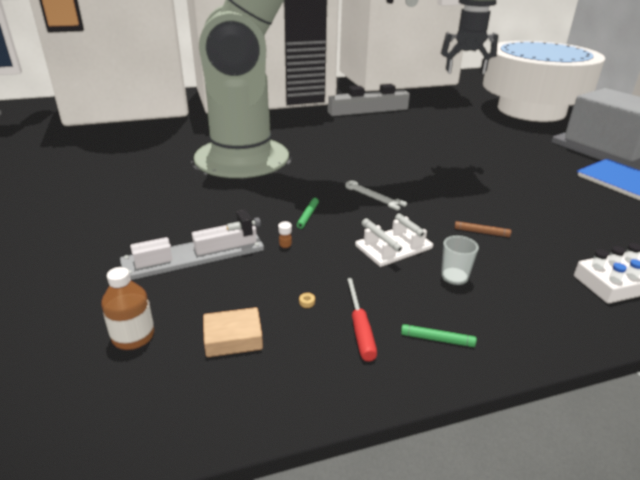

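The top view shows the rest at about (227,260). It holds two grey tubes: a long one from (238,225) to (249,282) and a short one around (205,262). The cradle is at (430,303), with the stop at its left end (380,308). The green tubes (254,133) and (294,351) and the brown one (119,258) are look-alikes. The long grey tube in the rest's right-hand seat fits the description.

```bash
cat > h.py <<'E'
import numpy as np
from scipy.spatial.transform import Rotation as Ro
def cam(f,pose=None):
    """camera->world rotation, centre"""
    if "R" in f and f["R"] is not None: R=np.array(f["R"]);return R.T,-R.T@np.array(f["t"])
    H=np.array(f["hand_eye"]);p,r=pose;Rt=Ro.from_euler("xyz",r).as_matrix()
    return Rt@H[:3,:3],Rt@H[:3,3]+p
def pix(f,uv,z,pose=None):
    """pixel(s) -> world points on plane z"""
    uv=np.atleast_2d(uv).astype(float);F=240/np.tan(np.radians(float(f["vertical_fov"]))/2)
    R,c=cam(f,pose);d=np.c_[(uv[:,0]-f["cx"])/F,(uv[:,1]-f["cy"])/F,np.ones(len(uv))]@R.T
    return c+d*((z-c[2])/d[:,2])[:,None]
E
python3 - <<'E'
import numpy as np,cv2
from h import *
f=dict(np.load("top0.npz"));im=f["pixels"][...,::-1]
a=cv2.resize(im[212:297,180:280],(800,680),interpolation=cv2.INTER_CUBIC)[:600]
b=cv2.resize(im[275:332,355:505],(800,304),interpolation=cv2.INTER_CUBIC)
cv2.imwrite("pics/crop0.png",np.vstack([cv2.resize(a,(400,300)),]) if 0 else np.vstack([cv2.resize(im[212:297,180:280],(346,294),interpolation=cv2.INTER_CUBIC).copy() if 0 else cv2.copyMakeBorder(cv2.resize(im[212:297,180:280],(346,294),interpolation=cv2.INTER_CUBIC),0,0,0,454,cv2.BORDER_CONSTANT),b]))
print("tube",pix(f,[[238,225],[249,282]],.05),"short",pix(f,[[202,243],[209,280]],.05))
print("cradle",pix(f,[[372,308],[435,303],[490,298]],.05),"vial",pix(f,[[337,296]],.05),"stop",pix(f,[[380,308]],.074))
E
```

```text
tube [[0.6237169  0.20400466 0.05      ]
 [0.51143772 0.17808408 0.05      ]] short [[0.58685156 0.27278899 0.05      ]
 [0.51457231 0.25520052 0.05      ]]
cradle [[ 0.46383651 -0.05915231  0.05      ]
 [ 0.4743728  -0.18092318  0.05      ]
 [ 0.48486662 -0.28819212  0.05      ]] vial [[0.48610113 0.00805899 0.05      ]] stop [[ 0.46333293 -0.07086336  0.074     ]]
```

View pics/crop0.png

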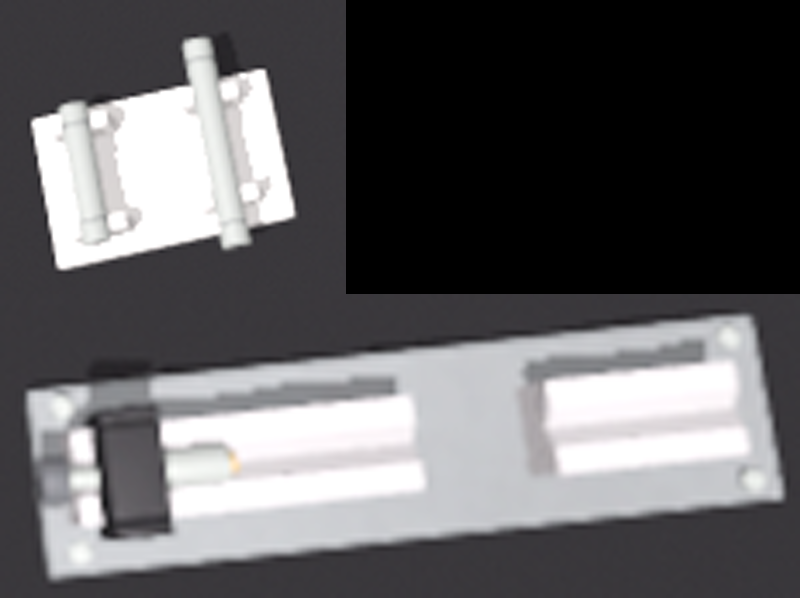

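The crop confirms it: the long grey tube is in the right-hand seat, running from crop (198,45) to (236,240), with the short one at (85,172). The stop's spindle with the orange pin tip is at (235,462). I'll move to hover over the long tube.

```bash
python3 -m crank '0.06 -.0335 -.0199 .0033 0 0 0;0.06 -.0335 -.0199 .0033 0 0 0;0.06 -.0335 -.0199 .0033 0 0 0;0.06 -.0335 -.0199 .0033 0 0 0;0.06 -.0335 -.0199 .0033 0 0 0;0.06 -.0335 -.0199 .0033 0 0 0;0.06 -.0335 -.0199 .0033 0 0 0;0.06 -.0335 -.0199 .0033 0 0 0'
python3 -m crank '0.06 -.0335 -.0199 .0033 0 0 0;0.06 -.0335 -.0199 .0033 0 0 0;0.06 -.0335 -.0199 .0033 0 0 0;0.06 -.0335 -.0199 .0033 0 0 0;0.06 -.0335 -.0199 .0033 0 0 0;0.06 -.0335 -.0199 .0033 0 0 0;0.06 -.0335 -.0199 .0033 0 0 0;0.06 0 0 0 0 0 -6.85'
python3 -m crank '0.06 0 0 0 0 0 -6.85;0.06 0 0 0 0 0 -6.85;0.06 0 0 0 0 0 -6.85;0.06 0 0 0 0 0 0;0.06 0 0 0 0 0 0;0.06 0 0 0 0 0 0;0.06 0 0 0 0 0 0;0.06 0 0 0 0 0 0'
python3 - <<'E'
from workcell import telemetry, grab_frame
import cv2,numpy as np
s=telemetry.observe();f=grab_frame("wrist");cv2.imwrite("pics/w1.png",f["pixels"][...,::-1])
np.savez("w1.npz",pos=s["position"],rot=s["tool_rot"],**f);print(s["position"],s["tool_rot"],s["qpos"],s["clock"])
E
```

```text
clock: 0.82
position: [0.3766, 0.3827, 0.2238]
tool_rot: [-3.142, -0.0, 2.89]
force: [0.5, 0.4, -0.2]
grip_width: 0.0601
finger_force: 0.0
clock: 1.48
position: [0.5722, 0.1839, 0.2]
tool_rot: [-3.138, 0.002, 2.999]
force: [0.7, -1.9, 0.4]
grip_width: 0.0601
finger_force: 0.0
clock: 2.15
position: [0.5679, 0.1911, 0.2008]
tool_rot: [-3.141, -0.0, -2.917]
force: [0.5, 0.4, 0.3]
grip_width: 0.0606
finger_force: 0.0
[0.56790368 0.19112924 0.2007849 ] [-3.14145338e+00 -7.13846604e-05 -2.91688342e+00] [-0.37869447  0.53590141 -0.06429112  1.71727541  0.04239039  0.88986181
  1.33481471] 2.15
```

View pics/w1.png

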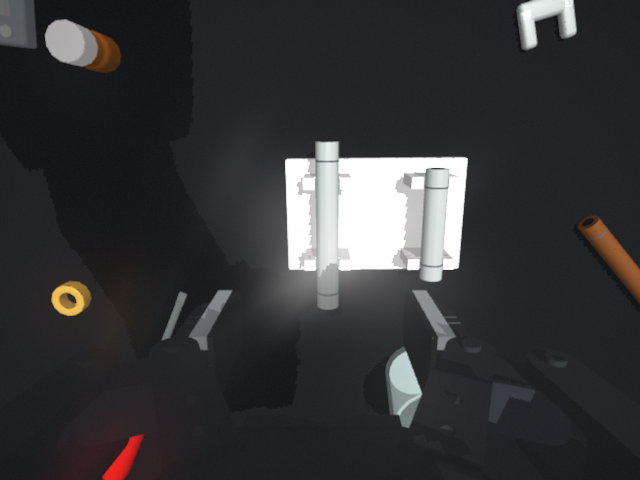

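The wrist view shows the long tube upright at column 327.5, with its ends at rows 142 and 307. The short tube is at (434,224).

Run:
```python
from h import *
import cv2
f=dict(np.load("w1.npz"));po=(f["pos"],f["rot"]);Rt=Ro.from_euler("xyz",f["rot"]).as_matrix()
g=f["pixels"].astype(float).mean(2)
for r in (150,200,225,295): print(r,np.round(g[r,308:346]).astype(int))
print(np.round(g[134:150,327]),np.round(g[300:314,328]))
for z,uv in ((.05,[[327.5,142],[328,307]]),(.042,[[327.2,150],[327.7,300]])):
    P=pix(f,uv,z,po);m=P.mean(0);d=P[0]-P[1];print(P,np.linalg.norm(d),np.degrees(np.arctan2(d[1],d[0])),"mid in tool",Rt.T@(m-f["pos"]))
```

```text
150 [ 45  44  44  44  44  43  44  98 137 157 176 190 200 208 211 214 217 223
 231 236 236 234 231 226 223 223 220 213 199 183 130  64  41  41  42  41
  42  42]
200 [243 197 197 197 197 197 197 185 158 158 174 189 202 211 216 217 219 223
 226 231 232 231 230 228 227 226 224 218 206 190 218 253 255 255 255 255
 255 255]
225 [252 247 227 201 202 201 202 202 171 161 177 192 207 216 220 222 224 226
 228 232 234 234 232 231 231 230 229 224 216 202 243 254 255 255 255 255
 255 255]
295 [100 100 100 100  98  99  98  98  99 120 134 133 129 125 122 116 111 109
 113 114 114 109 110 112 115 120 127 128 131 131 105  84  83  81  81  81
  82  84]
[ 40.  38.  38.  40.  40.  39.  38.  95. 200. 237. 237. 236. 237. 237.
 237. 237.] [138. 139. 136. 135. 136. 136. 134. 134. 133. 109.  68.  59.  58.  57.]
[[0.51177131 0.18203175 0.05      ]
 [0.62689754 0.20910701 0.05      ]] 0.11826715314076156 -166.76573441054543 mid in tool [-0.0023949   0.0040307   0.15078417]
[[0.51722399 0.18319149 0.042     ]
 [0.62493942 0.20853537 0.042     ]] 0.11065679426562804 -166.75994627996297 mid in tool [-0.00416434  0.00392914  0.15878405]
```

```bash
python3 -m crank '0.06 -.0024 .004 .015 0 0 -0.4;0.06 0 0 .022 0 0 0;0.06 0 0 .022 0 0 0;0.06 0 0 .022 0 0 0;0.06 0 0 .022 0 0 0;0.06 0 0 .022 0 0 0;0.06 0 0 .022 0 0 0;0.06 0 0 .0115 0 0 0'
python3 -m crank '0.06 0 0 0 0 0 0;0.0 0 0 0 0 0 0;0.0 0 0 0 0 0 0;0 0 0 0 0 0 0;0 0 0 0 0 0 0;0 0 0 0 0 0 0;0 0 0 0 0 0 0;0 0 0 0 0 0 0' 40
```

```text
clock: 2.87
position: [0.5685, 0.1952, 0.04]
tool_rot: [-3.141, -0.002, -2.909]
force: [0.1, -0.2, -0.3]
grip_width: 0.0597
finger_force: 0.0
clock: 3.53
position: [0.5701, 0.1957, 0.0435]
tool_rot: [3.141, 0.002, -2.908]
force: [-0.9, 1.4, 8.3]
grip_width: 0.0145
finger_force: 38.9
```

```bash
python3 -m crank '0 0 0 -.005 0 0 0;0 0 0 -.015 0 0 0;0 0 0 -.02 0 0 0;0 0 0 -.025 0 0 0;0 0 0 -.025 0 0 0;0 0 0 -.025 0 0 0;0 0 0 -.025 0 0 0;0 0 0 -.018 0 0 0' 40
python3 -m crank '0 0 0 0 0 0 7;0 0 0 0 0 0 7;0 0 0 0 0 0 7;0 0 0 0 0 0 7;0 0 0 0 0 0 7;0 0 0 0 0 0 7;0 0 0 0 0 0 7;0 0 0 0 0 0 7' 40
python3 - <<'E'
from workcell import telemetry, grab_frame
from h import *
import cv2
s=telemetry.observe();f=grab_frame("wrist");cv2.imwrite("pics/w2.png",f["pixels"][...,::-1])
np.savez("w2.npz",pos=s["position"],rot=s["tool_rot"],**f)
p,r=s["position"],s["tool_rot"];Rt=Ro.from_euler("xyz",r).as_matrix();print(p,r,s["qpos"],s["clock"],s["grip_width"])
t=np.array([.474,-.18,.2]);print("to groove",Rt.T@(t-p),"turn",np.degrees(r[2])-95.3)
E
```

```text
clock: 4.2
position: [0.5697, 0.1954, 0.2032]
tool_rot: [3.141, 0.002, -2.908]
force: [0.1, 1.2, -1.8]
grip_width: 0.0144
finger_force: 39.1
clock: 4.87
position: [0.5693, 0.1954, 0.2009]
tool_rot: [3.141, -0.0, 2.391]
force: [-0.2, 0.1, -2.1]
grip_width: 0.0146
finger_force: 39.1
[0.56932948 0.19541642 0.20093919] [ 3.14107550e+00 -8.58472766e-05  2.39147082e+00] [-0.55724539  0.54778352  0.18568615  1.71993862 -0.12494175  0.88494873
  0.50177353] 4.8667 0.014602552973269225
to groove [-0.18618833 -0.33964604  0.00074756] turn 41.7211845298079
```

View pics/w2.png

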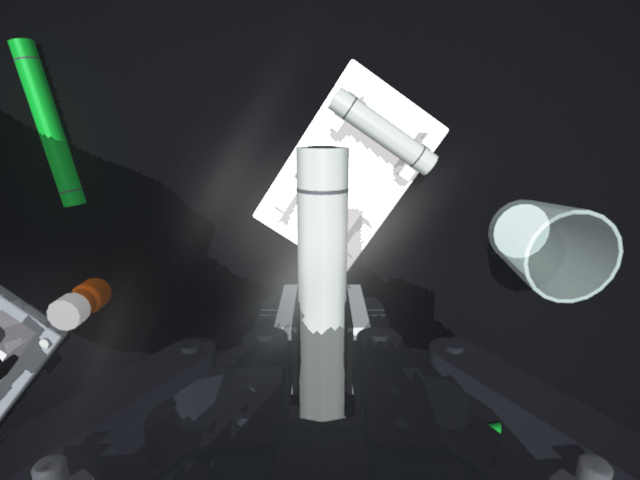

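The tube is held centred in the fingers, with its ends at rows 147 and 418. I'll carry it to a hover beside the cradle so the camera sees the groove clear of the tube.

```bash
python3 -m crank '0 -.0226 -.0294 0 0 0 0;0 -.0226 -.0294 0 0 0 0;0 -.0226 -.0294 0 0 0 0;0 -.0226 -.0294 0 0 0 0;0 -.0226 -.0294 0 0 0 0;0 -.0226 -.0294 0 0 0 0;0 -.0226 -.0294 0 0 0 0;0 -.0226 -.0294 0 0 0 0' 40
python3 -m crank '0 -.0226 -.0294 0 0 0 0;0 -.0226 -.0294 0 0 0 0;0 0 0 0 0 0 7;0 0 0 0 0 0 7;0 0 0 0 0 0 7;0 0 0 0 0 0 7;0 0 0 0 0 0 7;0 0 0 0 0 0 6.7' 40
python3 -m crank '0 0 0 0 0 0 0;0 0 0 0 0 0 0;0 0 0 0 0 0 0;0 0 0 0 0 0 0;0 0 0 0 0 0 0;0 0 0 0 0 0 0;0 0 0 0 0 0 0;0 0 0 0 0 0 0'
python3 - <<'E'
from workcell import telemetry, grab_frame
from h import *
import cv2
s=telemetry.observe();f=grab_frame("wrist");cv2.imwrite("pics/w3.png",f["pixels"][...,::-1])
np.savez("w3.npz",pos=s["position"],rot=s["tool_rot"],**f)
print(s["position"],s["tool_rot"],s["clock"])
F=240/np.tan(np.radians(f["vertical_fov"])/2);H=np.array(f["hand_eye"])
for v in range(155,420,30):
    d=f["depth"][v,323];print(v,d,np.round(H[:3,:3]@[(323-f["cx"])/F*d,(v-f["cy"])/F*d,d]+H[:3,3],4))
E
```

```text
clock: 5.58
position: [0.5427, -0.1018, 0.2009]
tool_rot: [3.141, 0.0, 2.401]
force: [1.3, 0.1, -1.4]
grip_width: 0.0148
finger_force: 39.2
clock: 6.25
position: [0.5365, -0.1739, 0.2008]
tool_rot: [3.141, -0.0, 1.667]
force: [0.6, 0.3, -0.6]
grip_width: 0.0145
finger_force: 39.3
clock: 6.92
position: [0.5366, -0.174, 0.2003]
tool_rot: [-3.142, -0.0, 1.67]
force: [-0.8, -0.5, -1.9]
grip_width: 0.0148
finger_force: 39.3
[ 0.53656969 -0.17402032  0.20029823] [-3.14155498e+00 -2.90281621e-06  1.67017669e+00] 6.9167
155 0.11608398 [ 0.0586  0.0007 -0.0062]
185 0.11702411 [ 0.0502  0.0007 -0.0075]
215 0.11896804 [ 0.0414  0.0007 -0.0078]
245 0.1219167 [ 0.0321  0.0007 -0.0073]
275 0.12486227 [ 0.0224  0.0007 -0.0069]
305 0.12876964 [ 0.0118  0.0007 -0.0057]
335 0.1301125 [ 0.002   0.0007 -0.007 ]
365 0.13273787 [-0.0088  0.0007 -0.0071]
395 0.1354615 [-0.02    0.0007 -0.0074]
```

View pics/w3.png

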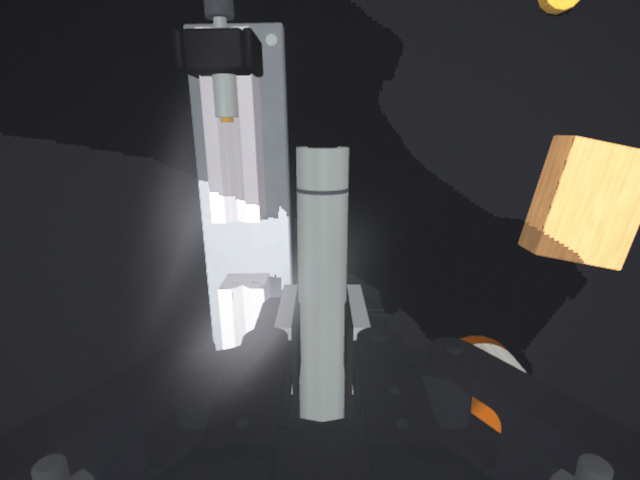

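The tube hangs level in the fingers. The cradle shows on the left: spindle at (226,75–118), pin at (227,120), front block down to row ~220, rear block from row ~288. I'll take one enlargement to get the groove edges.

Run:
```python
from h import *
import cv2
f=dict(np.load("w3.npz"));im=f["pixels"][60:350,170:310,::-1]
c=cv2.resize(im,None,fx=2,fy=2,interpolation=cv2.INTER_CUBIC)
cl=cv2.createCLAHE(4,(4,4));g=cl.apply(cv2.cvtColor(c,cv2.COLOR_BGR2GRAY))
cv2.imwrite("pics/w3c.png",np.hstack([c,cv2.cvtColor(g,cv2.COLOR_GRAY2BGR)]))
G=f["pixels"].astype(float).mean(2)
for r in(85,95,105,140,160,180,205,305,320,335):print(r,"cols190:",G[r,190:275].astype(int).tolist())
```

```text
85 cols190: [127, 130, 129, 130, 129, 129, 130, 129, 129, 150, 182, 194, 194, 194, 193, 194, 195, 195, 195, 196, 197, 196, 181, 157, 149, 154, 158, 160, 164, 169, 170, 173, 174, 173, 171, 169, 169, 168, 167, 165, 162, 158, 153, 148, 146, 139, 162, 194, 203, 204, 205, 205, 204, 204, 205, 204, 205, 204, 205, 204, 205, 195, 164, 148, 148, 150, 150, 149, 148, 144, 139, 137, 138, 138, 137, 138, 140, 139, 139, 139, 139, 140, 138, 139, 138]
95 cols190: [109, 127, 128, 128, 128, 128, 128, 129, 129, 129, 150, 182, 193, 194, 194, 194, 195, 195, 194, 195, 196, 196, 197, 177, 155, 150, 157, 160, 163, 166, 169, 173, 175, 174, 173, 170, 168, 168, 168, 168, 164, 160, 156, 151, 147, 145, 144, 172, 198, 204, 204, 204, 204, 204, 204, 205, 204, 204, 204, 204, 204, 203, 188, 160, 149, 150, 150, 149, 150, 148, 143, 139, 139, 140, 140, 141, 139, 139, 141, 138, 140, 139, 139, 139, 140]
105 cols190: [72, 109, 128, 130, 131, 130, 131, 131, 132, 131, 132, 157, 185, 194, 194, 195, 195, 195, 196, 196, 197, 197, 197, 199, 177, 155, 153, 159, 161, 165, 168, 173, 176, 177, 176, 173, 170, 168, 167, 168, 165, 163, 1
[... 2524 characters left out ...]
 253, 254, 254, 253, 253, 253, 253, 253, 253, 253, 253, 253, 245, 237, 238, 237, 237, 238, 237, 236, 237, 236, 236, 238, 248, 251, 251, 251, 251, 251, 251, 251, 252, 253, 253, 229, 157, 148, 148, 147, 146, 146, 146, 145, 144, 144, 142, 143, 141, 141, 139, 140, 139, 139]
335 cols190: [85, 88, 88, 90, 91, 93, 95, 96, 99, 100, 102, 102, 106, 107, 110, 111, 113, 115, 116, 117, 120, 122, 175, 205, 211, 213, 213, 213, 214, 214, 215, 233, 250, 252, 252, 252, 252, 252, 252, 252, 252, 252, 252, 252, 244, 234, 235, 233, 234, 235, 235, 234, 234, 224, 179, 146, 144, 143, 142, 142, 142, 143, 142, 142, 141, 141, 140, 141, 140, 140, 138, 138, 137, 137, 136, 135, 134, 134, 133, 134, 133, 131, 130, 130, 130]
```

View pics/w3c.png

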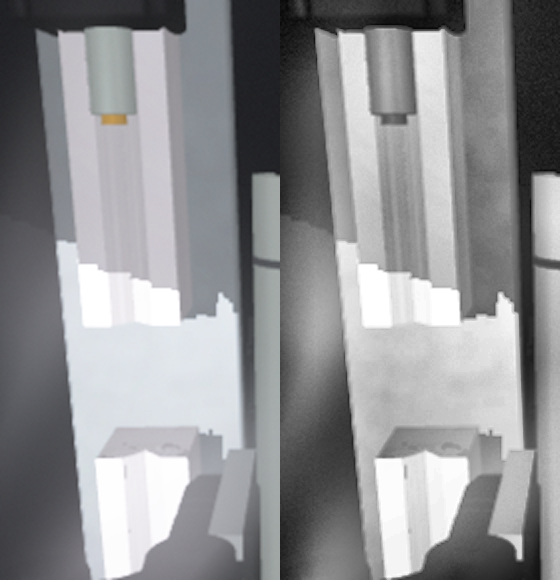

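Run:
```python
from h import *
f=dict(np.load("w3.npz"));po=(f["pos"],f["rot"]);Rt=Ro.from_euler("xyz",f["rot"]).as_matrix()
r=np.array([85,95,105,140,160,180,205,305]);L=[199.4,200.3,201.3,204.4,206.2,208,209.7,218.6];R=[251.9,252.5,253.2,255,256.2,257.2,258.7,261.8]
T=lambda uv,z:(pix(f,uv,z,po)-f["pos"])@Rt
l=T(np.c_[L,r],.046);q=T(np.c_[R,r],.046);c=(l+q)/2
print("width",np.round(np.linalg.norm(l-q,axis=1),4));print(np.round(c,4))
k=np.polyfit(c[:,0],c[:,1],1);print("slope deg",np.degrees(k[0]),np.degrees(np.polyfit(l[:,0],l[:,1],1)[0]),np.degrees(np.polyfit(q[:,0],q[:,1],1)[0]))
e=T([[235,223],[240,288]],.046);print("window edges",e,"mid",e.mean(0),k@[e[:,0].mean(),1])
print("spindle axis",T([[225.5,95],[224.9,85],[226.7,105]],.058), "spindle end",T([[226,117]],.05),"pin",T([[227,122]],.05),"carriage face",T([[226,73]],.074))
F=240/np.tan(np.radians(f["vertical_fov"])/2);H=f["hand_eye"]
for u,v in((203,120),(255,150),(223,95),(216,205),(250,205)):
    d=f["depth"][v,u];print(u,v,np.round(po[0]+Rt@(H[:3,:3]@[(u-f["cx"])/F*d,(v-f["cy"])/F*d,d]+H[:3,3]),4))
```

```text
width [0.0339 0.0339 0.0339 0.0338 0.0338 0.0337 0.0341 0.0321]
[[ 0.0929 -0.0616  0.1543]
 [ 0.0868 -0.0615  0.1543]
 [ 0.0807 -0.0613  0.1543]
 [ 0.0584 -0.0611  0.1543]
 [ 0.0453 -0.0608  0.1543]
 [ 0.0318 -0.0607  0.1543]
 [ 0.0144 -0.0606  0.1543]
 [-0.061  -0.0604  0.1543]]
slope deg -0.47329262643864495 -0.7568350713202823 -0.18977203240226218
window edges [[ 0.00159146 -0.06073646  0.15430052]
 [-0.0474477  -0.0598197   0.15430034]] mid [-0.02292812 -0.06027808  0.15430043] -0.060456372383242446
spindle axis [[ 0.08593009 -0.05942035  0.14230071]
 [ 0.0917711  -0.05942635  0.14230073]
 [ 0.08001746 -0.05903927  0.14230068]] spindle end [[ 0.07303287 -0.06172819  0.15030076]] pin [[ 0.06991407 -0.06127125  0.15030074]] carriage face [[ 0.09672387 -0.05480408  0.12630057]]
203 120 [ 0.4522 -0.1108  0.0468]
255 150 [ 0.4873 -0.1268  0.0468]
223 95 [ 0.4673 -0.0945  0.0576]
216 205 [ 0.4623 -0.1669  0.0463]
250 205 [ 0.486  -0.1643  0.0474]
```

```bash
python3 -m crank '0 -.0115 -.0303 0 0 0 0;0 -.0114 -.0303 0 0 0 -0.75;0 0 0 .025 0 0 0;0 0 0 .025 0 0 0;0 0 0 .025 0 0 0;0 0 0 .025 0 0 0;0 0 0 .02 0 0 0;0 0 0 .01 0 0 0' 40
python3 -m crank '0 0 0 0 0 0 0;0 0 0 .005 0 0 0;0 0 0 .005 0 0 0;0 0 0 .004 0 0 0;0 0 0 .003 0 0 0;0 0 0 .001 0 0 0;0 0 0 0 0 0 0;0 0 0 0 0 0 0' 40
python3 - <<'E'
from workcell import telemetry
s=telemetry.observe();print(s["position"],s["tool_rot"],s["force"])
E
```

```text
clock: 7.63
position: [0.4777, -0.2024, 0.0682]
tool_rot: [-3.139, -0.001, 1.683]
force: [-0.4, -1.1, -1.5]
grip_width: 0.0145
finger_force: 39.5
clock: 8.3
position: [0.4787, -0.2027, 0.0525]
tool_rot: [3.141, 0.0, 1.683]
force: [-0.1, 0.4, -1.7]
grip_width: 0.0146
finger_force: 39.4
[ 0.47865839 -0.20274906  0.05248889] [3.14140221e+00 7.15939147e-05 1.68287312e+00] [-0.05212688  0.39682825 -1.70261962]
```

```bash
python3 -m crank '0 0 0 .0005 0 0 0;0 0 0 .0005 0 0 0;0 0 0 0 0 0 0;0 0 0 0 0 0 0;0 0 0 0 0 0 0;0 0 0 0 0 0 0;0 0 0 0 0 0 0;0 0 0 0 0 0 0' 40
python3 -m crank '0.018 0 0 0 0 0 0;0.022 0 0 0 0 0 0;0.026 0 0 0 0 0 0;0.03 0 0 0 0 0 0;0.035 0 0 0 0 0 0;0.04 0 0 0 0 0 0;0.04 0 0 0 0 0 0;0.04 0 0 0 0 0 0'
python3 -m crank '0.04 0 0 0 0 0 0;0.04 0 0 0 0 0 0;0.04 0 0 0 0 0 0;0.04 0 0 -.02 0 0 0;0.04 0 0 -.025 0 0 0;0.04 0 0 -.03 0 0 0;0.04 0 0 -.03 0 0 0;0.04 0 0 -.025 0 0 0'
python3 -m crank '0 0 0 -.01 0 0 0;0 0 0 0 0 0 0;0 0 0 0 0 0 0;0 0 0 0 0 0 0;0 0 0 0 0 0 0;0 0 0 0 0 0 0;0 0 0 0 0 0 0;0 0 0 0 0 0 0'
python3 - <<'E'
from workcell import telemetry, grab_frame
from h import *
import cv2
s=telemetry.observe();f=grab_frame("wrist");cv2.imwrite("pics/w4.png",f["pixels"][...,::-1])
np.savez("w4.npz",pos=s["position"],rot=s["tool_rot"],**f)
print(s["position"],s["tool_rot"],s["clock"])
E
```

```text
clock: 8.97
position: [0.4789, -0.2028, 0.0516]
tool_rot: [3.141, 0.0, 1.683]
force: [1.4, 0.5, 6.3]
grip_width: 0.0147
finger_force: 40.1
clock: 9.63
position: [0.4786, -0.2027, 0.0513]
tool_rot: [3.142, 0.0, 1.683]
force: [-0.6, 0.4, 0.4]
grip_width: 0.0398
finger_force: 0.0
clock: 10.3
position: [0.4785, -0.2029, 0.1832]
tool_rot: [3.141, 0.0, 1.683]
force: [1.1, 0.5, 0.8]
grip_width: 0.0402
finger_force: 0.0
clock: 10.97
position: [0.4784, -0.2028, 0.1909]
tool_rot: [-3.141, -0.0, 1.683]
force: [-0.1, -0.4, 0.0]
grip_width: 0.0001
finger_force: 0.0
[ 0.47838466 -0.20277898  0.19089587] [-3.14088839e+00 -1.30193589e-04  1.68270807e+00] 10.9667
```

View pics/w4.png

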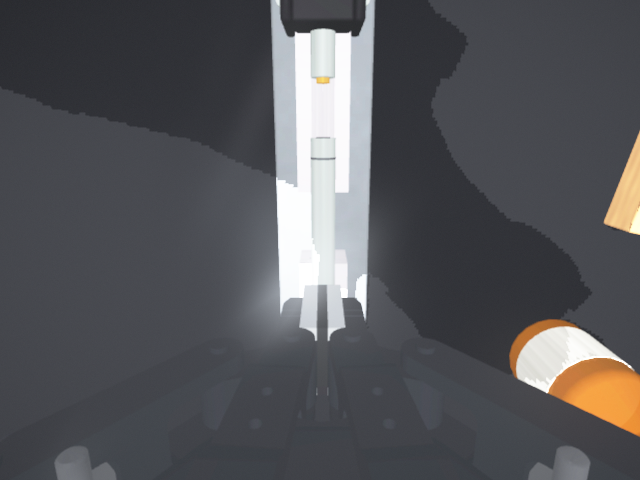

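The tube lies straight in the groove. Its front end is at (323,138), the pin tip at (323,81) and the spindle face at row 77.

Run:
```python
from h import *
f=dict(np.load("w4.npz"));po=(f["pos"],f["rot"]);Rt=Ro.from_euler("xyz",f["rot"]).as_matrix()
T=lambda uv,z:(pix(f,uv,z,po)-f["pos"])@Rt
G=f["pixels"].astype(float).mean(2);print(G[128:146,323].astype(int),G[70:92,323].astype(int))
for r in(100,120,150,170,200,230):print(r,G[r,290:356].astype(int).tolist())
print("tube front",T([[323,138.5]],.058),T([[323,137]],.052),"pin",T([[323,82.5]],.052),"spindle",T([[323,77]],.056))
print("window front edge",T([[342,192]],.046),"rear",T([[342,263],[342,251]],.046))
```

```text
[242 241 241 241 242 242 241 241 229 185 205 236 236 235 236 235 236 236] [239 239 239 239 239 233 212 195 193 193 193 193 178 181 230 244 244 244
 244 244 244 243]
100 [195, 195, 195, 196, 196, 197, 245, 252, 252, 252, 252, 252, 252, 252, 252, 252, 252, 252, 252, 252, 252, 247, 243, 243, 243, 243, 244, 244, 244, 243, 242, 242, 241, 242, 243, 244, 243, 244, 245, 243, 243, 242, 242, 241, 248, 252, 252, 252, 252, 252, 252, 252, 252, 252, 252, 252, 252, 252, 252, 245, 219, 199, 200, 201, 200, 200]
120 [195, 195, 195, 195, 195, 197, 236, 250, 252, 252, 252, 252, 252, 252, 252, 252, 252, 252, 252, 252, 252, 248, 244, 244, 243, 242, 244, 245, 243, 242, 242, 242, 241, 242, 242, 243, 242, 243, 244, 244, 242, 242, 241, 241, 248, 251, 252, 252, 252, 252, 252, 252, 252, 252, 252, 252, 252, 252, 252, 239, 209, 198, 200, 199, 199, 199]
150 [193, 193, 193, 193, 193, 193, 209, 245, 251, 251, 251, 251, 251, 251, 251, 251, 251, 251, 251, 251, 238, 213, 211, 217, 223, 227, 229, 229, 228, 228, 228, 231, 233, 235, 234, 232, 231, 229, 229, 230, 229, 227, 224, 219, 211, 235, 249, 251, 251, 251, 251, 251, 
[... 684 characters left out ...]
 195, 195, 195, 195, 195, 195, 195, 194, 194, 195, 194]
230 [253, 253, 253, 253, 253, 253, 253, 253, 253, 253, 253, 253, 253, 253, 253, 253, 253, 253, 253, 253, 253, 240, 215, 219, 224, 230, 232, 232, 231, 230, 231, 231, 232, 233, 234, 233, 232, 232, 232, 232, 232, 229, 226, 221, 210, 199, 197, 196, 196, 195, 196, 197, 196, 197, 197, 196, 196, 195, 194, 195, 194, 195, 193, 193, 193, 193]
tube front [[0.05986081 0.00113263 0.1329029 ]] [[0.06063633 0.00115268 0.13890299]] pin [[0.09284483 0.0011442  0.13890718]] spindle [[0.09552189 0.00112999 0.13490754]]
window front edge [[0.02491411 0.01385136 0.14488939]] rear [[-0.02495514  0.01447329  0.14488246]
 [-0.01619267  0.01436401  0.14488368]]
```

```bash
python3 -m crank '0 -.025 .0008 0 0 0 0;0 -.03 0 0 0 0 0;0 -.03 0 0 0 0 0;0 0 0 .03 0 0 0;0 0 0 .03 0 0 0;0 0 0 .03 0 0 0;0 0 0 .02 0 0 0;0 0 0 0 0 0 0' 20
python3 -m crank '0 0 0 .006 0 0 0;0 0 0 .004 0 0 0;0 0 0 .003 0 0 0;0 0 0 0 0 0 0;0 0 0 0 0 0 0;0 0 0 0 0 0 0;0 0 0 0 0 0 0;0 0 0 0 0 0 0' 20
python3 - <<'E'
from workcell import telemetry
s=telemetry.observe();print(s["position"],s["tool_rot"],s["force"])
E
```

```text
clock: 11.68
position: [0.487, -0.2862, 0.0777]
tool_rot: [-3.137, -0.003, 1.683]
force: [-0.7, 0.3, -0.8]
grip_width: -0.0001
finger_force: 0.0
clock: 12.35
position: [0.489, -0.2871, 0.0686]
tool_rot: [3.141, 0.0, 1.683]
force: [0.5, 0.2, -0.3]
grip_width: -0.0003
finger_force: 0.0
[ 0.48903229 -0.28711841  0.06862879] [3.14115683e+00 1.99788456e-04 1.68292376e+00] [ 0.5351855   0.20212753 -0.25486576]
```

```bash
cat > m.py <<'E'
from workcell import telemetry, grab_frame
from h import *
import sys
a=[]
for i in range(int(sys.argv[1])):
    s=telemetry.observe();a.append(s["force"]);f=grab_frame("wrist")
R=Ro.from_euler("xyz",s["tool_rot"]).as_matrix()
a=np.array(a)@R
print("F tool mean",a.mean(0).round(2),"sd",a.std(0).round(2),"xs",a[:,0].round(1),"clock",s["clock"],"pos",s["position"].round(4))
x0=np.array([.47838,-.20278]);print("tool x rel groove mid",(R.T@np.r_[s["position"][:2]-x0,0])[:2].round(4))
E
python3 m.py 6
python3 -m crank '0 .004 0 0 0 0 0;0 .004 0 0 0 0 0;0 .004 0 0 0 0 0;0 .004 0 0 0 0 0;0 .004 0 0 0 0 0;0 .004 0 0 0 0 0;0 .004 0 0 0 0 0;0 .004 0 0 0 0 0'
python3 m.py 4
python3 -m crank '0 .002 0 0 0 0 0;0 .002 0 0 0 0 0;0 .002 0 0 0 0 0;0 .002 0 0 0 0 0;0 .001 0 0 0 0 0;0 .001 0 0 0 0 0;0 0 0 0 0 0 0;0 0 0 0 0 0 0'
python3 m.py 6
```

```text
F tool mean [-0.23  0.24  0.24] sd [0.35 0.41 0.64] xs [ 0.1  0.2 -0.5 -0.4 -0.8 -0.1] clock 12.6 pos [ 0.4889 -0.2871  0.0684]
tool x rel groove mid [-0.085  0.001]
clock: 13.32
position: [0.4853, -0.2549, 0.0683]
tool_rot: [3.142, 0.0, 1.683]
force: [-0.2, -0.7, -0.4]
grip_width: -0.0003
finger_force: 0.5
F tool mean [-0.04  0.34 -0.  ] sd [0.35 0.41 0.38] xs [-0.6  0.3  0.1  0.1] clock 13.4667 pos [ 0.4854 -0.2549  0.0683]
tool x rel groove mid [-0.0526  0.0011]
clock: 14.18
position: [0.4842, -0.2452, 0.0683]
tool_rot: [-3.142, -0.0, 1.683]
force: [1.2, 0.8, 0.5]
grip_width: 0.0
finger_force: 0.0
F tool mean [ 0.15  0.52 -0.04] sd [0.42 0.45 0.27] xs [ 0.7 -0.5 -0.3  0.4  0.2  0.4] clock 14.4333 pos [ 0.4842 -0.2453  0.0683]
tool x rel groove mid [-0.0429  0.001 ]
```

```bash
cat > g.py <<'E'
from workcell import telemetry, grab_frame
from h import *
s=telemetry.observe();f=grab_frame("wrist");po=(s["position"],s["tool_rot"])
G=f["pixels"].astype(float).mean(2);Rt=Ro.from_euler("xyz",po[1]).as_matrix();import cv2
cv2.imwrite("pics/w5.png",f["pixels"][...,::-1]);print(G[0:200,322].astype(int).tolist())
F=240/np.tan(np.radians(f["vertical_fov"])/2);H=np.array(f["hand_eye"])
for v in range(0,200,6):
    d=f["depth"][v,322];print(v,np.round(H[:3,:3]@[(322-f["cx"])/F*d,(v-f["cy"])/F*d,d]+H[:3,3],4)[[0,2]],end=" ")
E
python3 g.py
```

```text
[208, 208, 208, 208, 209, 208, 208, 210, 209, 209, 209, 210, 209, 209, 209, 209, 210, 210, 210, 209, 210, 210, 210, 210, 211, 210, 209, 209, 211, 209, 210, 211, 211, 211, 211, 211, 211, 211, 211, 211, 212, 211, 212, 211, 211, 211, 213, 211, 213, 212, 212, 212, 213, 212, 212, 213, 213, 213, 213, 212, 212, 212, 212, 212, 212, 213, 213, 212, 213, 212, 211, 212, 212, 211, 211, 211, 211, 212, 212, 213, 211, 213, 212, 212, 213, 212, 212, 212, 213, 213, 211, 212, 212, 211, 212, 212, 212, 211, 211, 211, 211, 211, 211, 211, 210, 210, 210, 210, 210, 211, 210, 210, 211, 211, 210, 210, 210, 210, 210, 211, 210, 210, 211, 210, 211, 209, 209, 210, 209, 209, 209, 209, 209, 208, 209, 209, 209, 208, 208, 208, 208, 208, 207, 207, 207, 208, 207, 207, 207, 207, 207, 208, 207, 208, 206, 207, 207, 206, 207, 207, 206, 206, 207, 207, 207, 206, 206, 205, 206, 206, 206, 205, 205, 204, 204, 204, 204, 205, 205, 205, 205, 206, 205, 206, 206, 206, 205, 206, 206, 206, 206, 206, 205, 206, 205, 205, 205, 205, 205, 205]
0 [0.1027 0.0102] 6 [0.1009 0.0097] 12 [0.0993 0.0095] 18 [0.0975 0.0089] 24 [0.096  0.0093] 30 [0.0945 0.0097] 36 [0.0929 0.01  ] 42 [0.0913 0.0102] 48 [0.0892 0.0083] 54 [0.088  0.0106] 60 [0.086  0.0088] 66 [0.0844 0.0095] 72 [0.0826 0.009 ] 78 [0.0809 0.0089] 84 [0.0792 0.0096] 90 [0.0773 0.0082] 96 [0.0757 0.0093] 102 [0.0739 0.0097] 108 [0.0721 0.009 ] 114 [0.0703 0.01  ] 120 [0.0685 0.0093] 126 [0.0666 0.0091] 132 [0.0648 0.01  ] 138 [0.0629 0.0095] 144 [0.0611 0.0092] 150 [0.0592 0.0094] 156 [0.0573 0.0092] 162 [0.0554 0.0095] 168 [0.0535 0.0084] 174 [0.0516 0.0084] 180 [0.0494 0.0102] 186 [0.0473 0.011 ] 192 [0.0455 0.0098] 198 [0.0435 0.0097]
```

View pics/w5.png

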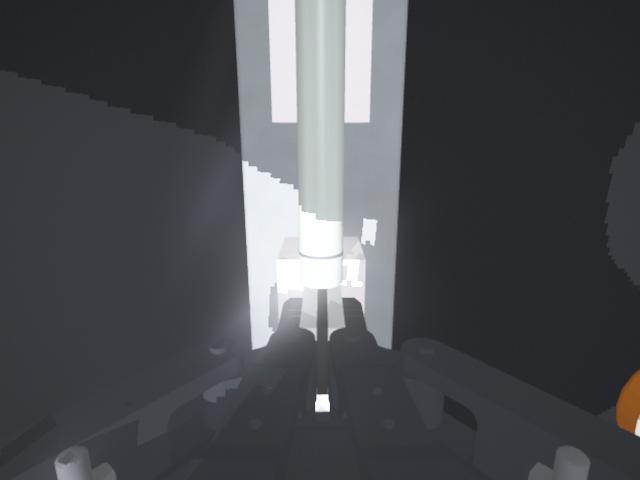

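The rear end of the tube (row 286) bears on the closed fingertips and the tube is still straight. About 6 mm remains to the face, so I'll approach slowly.

```bash
python3 -m crank '0 .001 0 0 0 0 0;0 .001 0 0 0 0 0;0 .001 0 0 0 0 0;0 .0005 0 0 0 0 0;0 .0005 0 0 0 0 0;0 0 0 0 0 0 0;0 0 0 0 0 0 0;0 0 0 0 0 0 0'
python3 m.py 6
python3 -m crank '0 .0002 0 0 0 0 0;0 .0002 0 0 0 0 0;0 .0002 0 0 0 0 0;0 .0002 0 0 0 0 0;0 .0002 0 0 0 0 0;0 0 0 0 0 0 0;0 0 0 0 0 0 0;0 0 0 0 0 0 0'
python3 m.py 6
```

```text
clock: 15.2
position: [0.4837, -0.2412, 0.0683]
tool_rot: [-3.142, -0.0, 1.683]
force: [-0.2, 0.3, 0.5]
grip_width: -0.0004
finger_force: 0.0
F tool mean [ 0.22 -0.52  0.05] sd [0.51 0.29 0.37] xs [ 0.3 -0.2  0.6  0.9 -0.6  0.4] clock 15.45 pos [ 0.4837 -0.2414  0.0683]
tool x rel groove mid [-0.039  0.001]
clock: 16.17
position: [0.4836, -0.2404, 0.0683]
tool_rot: [3.142, 0.0, 1.683]
force: [0.1, -1.5, 0.1]
grip_width: 0.0006
finger_force: 0.6
F tool mean [-1.33 -0.12 -0.2 ] sd [0.28 0.33 0.3 ] xs [-1.5 -1.6 -1.1 -1.7 -0.9 -1.1] clock 16.4167 pos [ 0.4836 -0.2404  0.0683]
tool x rel groove mid [-0.038  0.001]
```

```bash
python3 -m crank '0 .0001 0 0 0 0 0;0 .0001 0 0 0 0 0;0 .0001 0 0 0 0 0;0 .0001 0 0 0 0 0;0 0 0 0 0 0 0;0 0 0 0 0 0 0;0 0 0 0 0 0 0;0 0 0 0 0 0 0'
python3 m.py 6
```

```text
clock: 17.13
position: [0.4836, -0.24, 0.0683]
tool_rot: [3.142, -0.0, 1.683]
force: [0.6, -0.5, 0.2]
grip_width: 0.0002
finger_force: 0.7
F tool mean [-1.28  0.09 -0.03] sd [0.55 0.61 0.14] xs [-0.6 -0.9 -1.4 -1.5 -1.  -2.3] clock 17.3833 pos [ 0.4836 -0.24    0.0683]
tool x rel groove mid [-0.0376  0.001 ]
```

No rise in force, so this is friction plus the pin. I'll go on in small steps.

```bash
python3 -m crank '0 .0001 0 0 0 0 0;0 .0001 0 0 0 0 0;0 .0001 0 0 0 0 0;0 .0001 0 0 0 0 0;0 .0001 0 0 0 0 0;0 .0001 0 0 0 0 0;0 0 0 0 0 0 0;0 0 0 0 0 0 0'
python3 m.py 4
python3 -m crank '0 .0001 0 0 0 0 0;0 .0001 0 0 0 0 0;0 .0001 0 0 0 0 0;0 .0001 0 0 0 0 0;0 0 0 0 0 0 0;0 0 0 0 0 0 0;0 0 0 0 0 0 0;0 0 0 0 0 0 0'
python3 m.py 4
```

```text
clock: 18.1
position: [0.4835, -0.2394, 0.0683]
tool_rot: [-3.142, -0.0, 1.683]
force: [0.2, -1.2, -0.4]
grip_width: 0.0
finger_force: 0.7
F tool mean [-1.62 -0.62  0.44] sd [0.37 0.58 0.61] xs [-1.2 -1.3 -2.1 -1.8] clock 18.25 pos [ 0.4835 -0.2394  0.0683]
tool x rel groove mid [-0.037  0.001]
clock: 18.97
position: [0.4834, -0.239, 0.0683]
tool_rot: [-3.142, -0.0, 1.683]
force: [0.5, -1.0, 0.4]
grip_width: 0.0002
finger_force: 0.7
F tool mean [-1.17  0.14 -0.52] sd [0.43 0.33 0.31] xs [-1.  -1.9 -1.2 -0.7] clock 19.1167 pos [ 0.4835 -0.239   0.0683]
tool x rel groove mid [-0.0366  0.001 ]
```

```bash
python3 -m crank '0 .0001 0 0 0 0 0;0 .0001 0 0 0 0 0;0 .0001 0 0 0 0 0;0 .0001 0 0 0 0 0;0 0 0 0 0 0 0;0 0 0 0 0 0 0;0 0 0 0 0 0 0;0 0 0 0 0 0 0'
python3 m.py 4
```

```text
clock: 19.83
position: [0.4834, -0.2386, 0.0683]
tool_rot: [3.142, -0.0, 1.683]
force: [-0.2, -2.2, -0.5]
grip_width: -0.0
finger_force: 0.7
F tool mean [-1.54  0.02 -0.15] sd [0.54 0.45 0.52] xs [-2.1 -1.5 -1.8 -0.7] clock 19.9833 pos [ 0.4834 -0.2386  0.0683]
tool x rel groove mid [-0.0362  0.001 ]
```

```bash
python3 -m crank '0 .0001 0 0 0 0 0;0 0 0 0 0 0 0;0 .0001 0 0 0 0 0;0 0 0 0 0 0 0;0 .0001 0 0 0 0 0;0 0 0 0 0 0 0;0 0 0 0 0 0 0;0 0 0 0 0 0 0'
python3 m.py 4
```

```text
clock: 20.7
position: [0.4834, -0.2383, 0.0683]
tool_rot: [3.142, 0.0, 1.683]
force: [-0.6, -1.5, -0.8]
grip_width: -0.0001
finger_force: 0.8
F tool mean [-1.37 -0.03  0.32] sd [0.53 0.46 0.29] xs [-1.4 -1.2 -0.7 -2.1] clock 20.85 pos [ 0.4834 -0.2383  0.0683]
tool x rel groove mid [-0.0359  0.001 ]
```

```bash
python3 -m crank '0 .0001 0 0 0 0 0;0 0 0 0 0 0 0;0 .0001 0 0 0 0 0;0 0 0 0 0 0 0;0 .0001 0 0 0 0 0;0 0 0 0 0 0 0;0 0 0 0 0 0 0;0 0 0 0 0 0 0'
python3 m.py 4
```

```text
clock: 21.57
position: [0.4833, -0.238, 0.0683]
tool_rot: [-3.142, -0.0, 1.683]
force: [0.0, -1.6, 0.5]
grip_width: -0.0002
finger_force: 0.8
F tool mean [-1.7  -0.03 -0.13] sd [0.16 0.41 0.78] xs [-1.6 -2.  -1.7 -1.5] clock 21.7167 pos [ 0.4833 -0.238   0.0683]
tool x rel groove mid [-0.0356  0.001 ]
```

```bash
python3 -m crank '0 .0001 0 0 0 0 0;0 0 0 0 0 0 0;0 .0001 0 0 0 0 0;0 0 0 0 0 0 0;0 .0001 0 0 0 0 0;0 0 0 0 0 0 0;0 0 0 0 0 0 0;0 0 0 0 0 0 0'
python3 m.py 4
```

```text
clock: 22.43
position: [0.4833, -0.2377, 0.0683]
tool_rot: [-3.142, 0.0, 1.683]
force: [-0.1, -1.6, -0.1]
grip_width: 0.0003
finger_force: 0.8
F tool mean [-1.37 -0.1   0.14] sd [0.37 0.37 0.11] xs [-1.6 -0.8 -1.3 -1.8] clock 22.5833 pos [ 0.4833 -0.2377  0.0683]
tool x rel groove mid [-0.0353  0.001 ]
```

```bash
python3 -m crank '0 .0001 0 0 0 0 0;0 0 0 0 0 0 0;0 .0001 0 0 0 0 0;0 0 0 0 0 0 0;0 .0001 0 0 0 0 0;0 0 0 0 0 0 0;0 0 0 0 0 0 0;0 0 0 0 0 0 0'
python3 m.py 4
```

```text
clock: 23.3
position: [0.4833, -0.2375, 0.0683]
tool_rot: [3.141, 0.0, 1.683]
force: [0.5, -3.9, -0.2]
grip_width: 0.0
finger_force: 1.5
F tool mean [-3.45 -0.36  0.65] sd [0.39 0.49 0.29] xs [-4.  -3.1 -3.7 -3.1] clock 23.45 pos [ 0.4833 -0.2375  0.0683]
tool x rel groove mid [-0.0351  0.001 ]
```

The tube is on the solid face. I'll load it gently.

```bash
python3 -m crank '0 .0001 0 0 0 0 0;0 0 0 0 0 0 0;0 0 0 0 0 0 0;0 0 0 0 0 0 0;0 0 0 0 0 0 0;0 0 0 0 0 0 0;0 0 0 0 0 0 0;0 0 0 0 0 0 0'
python3 m.py 4
```

```text
clock: 24.17
position: [0.4833, -0.2375, 0.0683]
tool_rot: [3.141, 0.0, 1.683]
force: [0.8, -5.1, 0.1]
grip_width: 0.0
finger_force: 2.5
F tool mean [-5.26  0.1   0.04] sd [0.48 0.22 0.49] xs [-5.2 -5.9 -5.4 -4.5] clock 24.3167 pos [ 0.4833 -0.2375  0.0683]
tool x rel groove mid [-0.035  0.001]
```

```bash
python3 -m crank '0 .0001 0 0 0 0 0;0 0 0 0 0 0 0;0 0 0 0 0 0 0;0 0 0 0 0 0 0;0 0 0 0 0 0 0;0 0 0 0 0 0 0;0 0 0 0 0 0 0;0 0 0 0 0 0 0'
python3 m.py 8
```

```text
clock: 25.03
position: [0.4833, -0.2374, 0.0684]
tool_rot: [3.141, 0.0, 1.683]
force: [0.0, -5.1, 0.3]
grip_width: 0.0001
finger_force: 2.7
F tool mean [-5.45 -0.42  0.29] sd [0.72 0.62 0.36] xs [-5.1 -4.8 -4.5 -5.3 -7.  -5.9 -5.6 -5.4] clock 25.3833 pos [ 0.4833 -0.2374  0.0683]
tool x rel groove mid [-0.0349  0.001 ]
```

```bash
python3 -m crank '0 .0001 0 0 0 0 0;0 0 0 0 0 0 0;0 0 0 0 0 0 0;0 0 0 0 0 0 0;0 0 0 0 0 0 0;0 0 0 0 0 0 0;0 0 0 0 0 0 0;0 0 0 0 0 0 0'
python3 m.py 10
```

```text
clock: 26.1
position: [0.4833, -0.2374, 0.0683]
tool_rot: [3.141, 0.0, 1.683]
force: [0.7, -5.4, -0.9]
grip_width: -0.0001
finger_force: 2.8
F tool mean [-5.46 -0.27  0.3 ] sd [0.33 0.61 0.57] xs [-5.4 -6.  -5.9 -5.2 -5.6 -4.9 -5.8 -5.3 -5.3 -5.3] clock 26.55 pos [ 0.4833 -0.2373  0.0684]
tool x rel groove mid [-0.0349  0.001 ]
```

```bash
python3 g.py | tail -1; python3 -m crank '0 .0001 0 0 0 0 0;0 0 0 0 0 0 0;0 0 0 0 0 0 0;0 0 0 0 0 0 0;0 0 0 0 0 0 0;0 0 0 0 0 0 0;0 0 0 0 0 0 0;0 0 0 0 0 0 0'
python3 m.py 8
```

```text
0 [0.1023 0.009 ] 6 [0.1008 0.0094] 12 [0.0993 0.0095] 18 [ 0.0659 -0.1245] 24 [0.0963 0.0108] 30 [0.0941 0.0078] 36 [0.0929 0.0101] 42 [0.0909 0.0084] 48 [0.0894 0.0093] 54 [0.088  0.0106] 60 [0.0863 0.0108] 66 [0.0843 0.0087] 72 [0.0827 0.0098] 78 [0.081  0.0103] 84 [0.0792 0.01  ] 90 [0.0774 0.0093] 96 [0.0756 0.0083] 102 [0.0739 0.01  ] 108 [0.0721 0.0097] 114 [0.0703 0.0092] 120 [0.0685 0.0094] 126 [0.0666 0.0098] 132 [0.0648 0.0095] 138 [0.0629 0.0092] 144 [0.0611 0.0093] 150 [0.0592 0.0099] 156 [0.0573 0.0084] 162 [0.0553 0.0097] 168 [0.0535 0.0086] 174 [0.0515 0.0091] 180 [0.0494 0.0104] 186 [0.0476 0.0092] 192 [0.0455 0.01  ] 198 [0.0433 0.0107] clock: 27.32
position: [0.4833, -0.2373, 0.0684]
tool_rot: [3.141, 0.0, 1.683]
force: [0.0, -5.8, 0.4]
grip_width: 0.0
finger_force: 2.9
F tool mean [-5.91  0.06  0.02] sd [0.43 0.51 0.44] xs [-5.7 -6.  -5.9 -6.1 -6.1 -5.8 -5.  -6.7] clock 27.6667 pos [ 0.4833 -0.2373  0.0683]
tool x rel groove mid [-0.0348  0.001 ]
```

The press has held steadily at about 5.9 N at the tool for over a second, with the tube level. I'll withdraw straight back, then up.

```bash
python3 -m crank '0 -.0003 0 0 0 0 0;0 -.0005 0 0 0 0 0;0 -.001 0 0 0 0 0;0 -.004 0 0 0 0 0;0 -.008 0 0 0 0 0;0 -.008 0 0 0 0 0;0 0 0 0 0 0 0;0 0 0 0 0 0 0'
python3 -m crank '0 0 0 -.01 0 0 0;0 0 0 -.02 0 0 0;0 0 0 -.03 0 0 0;0 .02 0 -.03 0 0 0;0 .03 0 -.03 0 0 0;0 .01 0 0 0 0 0;0 0 0 0 0 0 0;0 0 0 0 0 0 0'
python3 - <<'E'
from workcell import telemetry, grab_frame
import cv2
s=telemetry.observe();f=grab_frame("wrist");cv2.imwrite("pics/w6.png",f["pixels"][...,::-1]);print(s["position"],s["clock"])
E
```

```text
clock: 28.38
position: [0.4855, -0.2594, 0.0682]
tool_rot: [-3.142, 0.0, 1.682]
force: [-0.3, 0.6, -0.2]
grip_width: 0.0002
finger_force: 0.0
clock: 29.05
position: [0.4792, -0.199, 0.1882]
tool_rot: [3.141, -0.0, 1.684]
force: [-0.4, -0.2, -0.6]
grip_width: 0.0001
finger_force: 0.0
[ 0.47916326 -0.19900799  0.18821162] 29.05
```

View pics/w6.png

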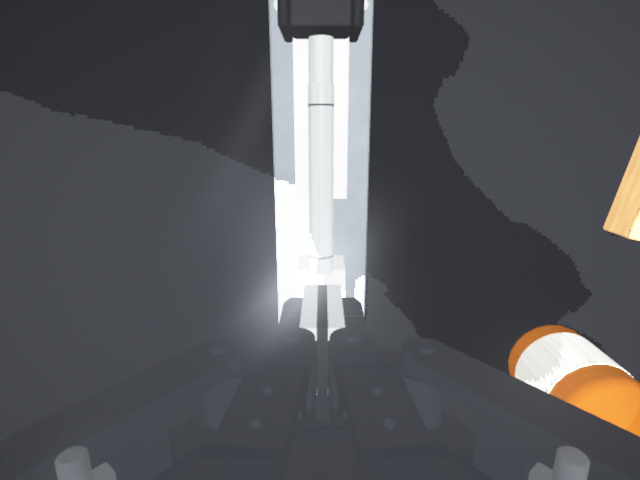

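The tube lies straight in the groove, its end at (321,83) against the spindle face with no gap, and the fingers are well clear.

```bash
python3 -c "
from workcell import bot
print(bot.job_done())"
```

```text
the job is handed in; nothing more can be done
None
```

The job is handed in: the long tube lies in the V-groove against the stop's solid face, pressed for about a second at roughly 6 N measured at the tool (including about 1 N of sliding friction), and the robot is clear; I got no verdict back from the judge.

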